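Hang the paint kettle on the two-pronged hook

TASK

Hang the taller of the two metal paint kettles on the two-pronged hook. Swing its bail, which lies flat, up to upright while the kettle still stands on the bench, then lift the kettle by the bail and hang it so that the bail rests across both prongs behind their upturned tips, the kettle clear of the bench. Do not tip the kettle over, and leave the squat kettle where it is.

Things in the scene. Friction and masses are not known exactly. Their poses are not given: they have to be found in the camera images.
- kettle: The taller of two open metal kettles: 105 mm tall, 128 mm across the rim, under 0.55 kg, loose. Origin: centre of its underside, z up. Its wire bail hinges on a line 95 mm up, along its own y, through its axis (ears 72 mm out); it starts flat, sticking out to its own +x, roughly towards the robot, and swings up and over. Light friction: the bail stays near upright, falls back below 60 degrees.
- bail_bar (a point): Middle of the bail's straight top bar, 110 mm from the hinge; at the start 95 mm up and 46 mm outside the rim, clear below; 205 mm above the kettle's underside when upright. Wooden roller grip here, 12 mm thick, 40 mm long, turns freely on the 6 mm wire, so the gripper need not turn with the bail. Wire is straight to 58 mm either side. x: hinge to bar (up when upright); y: along the bar.
- hook_stand: Fixed stand: foot 190x76x8 mm, post, two 8 mm prongs at y = +35 and -35 mm pointing to -x, towards the robot. Origin: on the bench below the seat's middle; x: seat to post (post at x = 128 mm, 274 high). Seat x = -12 to 15 mm, top 239 mm up: a wire resting there has its centre at 242. Prong tips at x = -34 mm, 267 high; behind the seat prongs rise to 253 at x = 37, 269 at the post.
- squat_kettle: The other kettle, same metal and width but only 60 mm tall, with a like bail lying flat 50 mm up. Origin: centre of its underside. To be left where it is.

How it is judged:
By the outcome, as a careful person would: the job done as asked, in the order asked, and still so for the second after the job is handed in, with the robot touching nothing.
It also fails if it takes over 64 s, if anything falls off the work surface, if the arm or the gripper's body presses on something with over 40 N, if the wrist force passes 120 N, or if a joint passes its speed limit or range.

ROBOT

A 6-joint arm with a two-finger parallel gripper is mounted at the origin on the work surface. World frame = base frame: x ahead of the robot, y to its left, z up, the work surface at z = 0. Lengths are in mm, angles in rad, forces in N, time in s.
With the tool pointing down it reaches from about 275 to 1000 mm from the base axis. Payload 8.4 kg.
Tool frame: the origin (TCP) lies midway between the tips of the shut fingers; the grasp point (between the pads) lies grip_depth behind it (grip_depth is the distance from the TCP to the grasp point, in mm); z points along the fingers, y is the line along which they close (so a half turn about z gives the same grasp; the last joint's range is limited). The gripper opens to 85 mm and grips with 20 to 120 N. Pads are 22 mm wide; open, the fingers measure 114 mm over their backs; the gripper's body (76 mm by 85 mm) begins 54 mm behind the grasp point. The pads swing forward as they close: fully open they stand 13 mm farther back than shut.
Start: joints at [-1.165, 0.353, 1.633, -0, 1.155, -0.002], TCP at [247.868, -573.75, 231.281] pointing down, gripper open.
Joint ranges: [-2.63, 2.63], [-0.92, 2.1], [0.06, 2.66], [-1.3, 4.44], [0, 2.69], [-3.02, 3.02]. Speed limits (rad/s): [2.22, 2.22, 2.79, 3.14, 3.14, 3.14].

INTERFACE

Orientations are given as [roll, pitch, yaw] about the fixed x, y, z axes, in that order (R = Rz(yaw) Ry(pitch) Rx(roll)).
In Python, from rig import * gives the robot as it stands.
- The arm moves only by the shell command python3 -m creep 'ROWS' [FORCE]. ROWS is JSON, a list of rows, each an object of numbers: "x", "y", "z": the shift along the tool's x, y, z in mm; "rx", "ry", "rz": the turn, a rotation vector about the tool's x, y, z in rad; "hand": the finger opening in mm, from 0 to 85.4. A call has 1 to 20 rows; each row shifts and turns the commanded pose from where the row before left it, along the tool's axes as they then stand; what a row does not reach is not made up. A row lasts 1/8 s, in which the tool goes at most 62.5 mm and 10.7 degrees, less where a joint would pass 70% of its speed; a pose out of reach is approached as far as the arm can. A call with a gripper value outside its range is refused whole. The fingers move at their own pace and stop on an object; FORCE is the grip in N (left out, the last holds). Time passes only in rows, so rows that do not move let the fingers close. It gives the time, the measured TCP pose, the force, the opening and the grip force at its end, in the units of the state.
- sense(): the state, without advancing time (a new reading comes with each control period).
- grab_frame(name): name is "scene" or "top"; returns the picture (480x640x3 uint8, red, green, blue); there is no depth.
- get_calibration(name): a dict with "K" (3x3 intrinsics, pixels), "R" (3x3) and "t" (3): a world point X has camera coordinates R X + t. Camera axes: x right, y down, z forward; pixel columns grow to the right and rows downward; lengths in mm; the calibration is good to about 2 mm. A picture is of the moment at which its call begins. get_calibration takes no time and is no camera call.
- sign_off(): hands the job in; it is judged then, once.
The state is a dict: "clock": time; "qpos": joint angles; "qvel": joint speeds; "joint_efforts": joint torques, N m; "eef_pos": TCP position; "tcp_rot": TCP orientation; "contact_force": force on the tool from outside, world axes, zero at the start; "wrist_torque": the same for the moment, N m; "opening": opening from 0.0 (shut) to 1.0 (fully open); "grasp_force": force on a finger pad.
Only numpy, scipy, OpenCV 4.12 (cv2) and the standard library are available. Lean on these libraries where they do the work, as an engineer would, in place of code of your own. Each camera call takes 0.05 s, during which the arm holds its last target. There are 200 camera calls.

## Working session

There is one attempt and no reset: what is moved stays moved. The work goes in short steps, Python scripts to look and compute and a shell command to move; the robot and the scene stay as the last step left them, time stands still between calls to the robot, and variables do not carry over. Pictures are saved under pics/ and viewed, at most 10 in all, crops included, and the job is handed in when it is done.

```bash
mkdir -p pics; ls; python3 - <<'E'
from rig import *
import cv2,numpy as np
for n in("scene","top"):
    cv2.imwrite(f"pics/{n}0.png",grab_frame(n)[:,:,::-1]); c=get_calibration(n); print(n,np.array(c["K"]).round(1).tolist(),np.array(c["R"]).round(4).tolist(),np.array(c["t"]).round(1).tolist())
print(sense())
E
```

```text
pics
scene [[536.3, 0.0, 315.2], [0.0, 536.3, 236.0], [0.0, 0.0, 1.0]] [[0.5811, 0.8138, 0.0016], [0.7002, -0.499, -0.5107], [-0.4148, 0.2979, -0.8598]] [-267.2, -343.9, 1317.1]
top [[464.0, 0.0, 321.7], [0.0, 464.0, 246.4], [0.0, 0.0, 1.0]] [[0.0036, -0.9999, -0.0096], [-0.9906, -0.0022, -0.1369], [0.1368, 0.01, -0.9905]] [-24.1, 512.3, 966.3]
{'clock': 0.1, 'qpos': array([-1.16540076e+00,  3.53583133e-01,  1.63405398e+00, -7.37521542e-06,
        1.15522711e+00, -2.38191002e-03]), 'qvel': array([ 0.00164402, -0.00213051, -0.00107456, -0.00062497, -0.00118791,
       -0.00169474]), 'joint_efforts': array([ 1.52341570e-03, -6.06355977e+01, -3.42821431e+01,  1.30884482e-04,
        3.99262353e-03,  7.81842857e-06]), 'eef_pos': array([ 247.69353287, -573.35080744,  230.63659055]), 'tcp_rot': array([-3.14032107e+00,  3.71491427e-06,  4.07780462e-01]), 'contact_force': array([ 0.32339314, -0.61542464,  0.38576717]), 'wrist_torque': array([ 0.04783417, -0.03664019,  0.00872753]), 'grasp_force': 0.0, 'opening': 1.0028768820146878}
```

View pics/scene0.png

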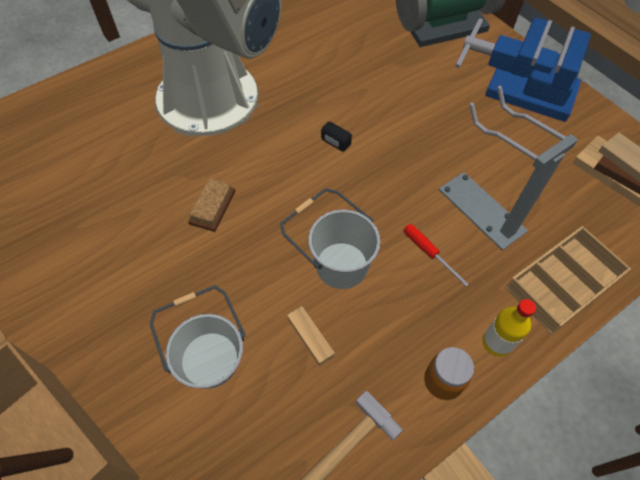

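View pics/top0.png

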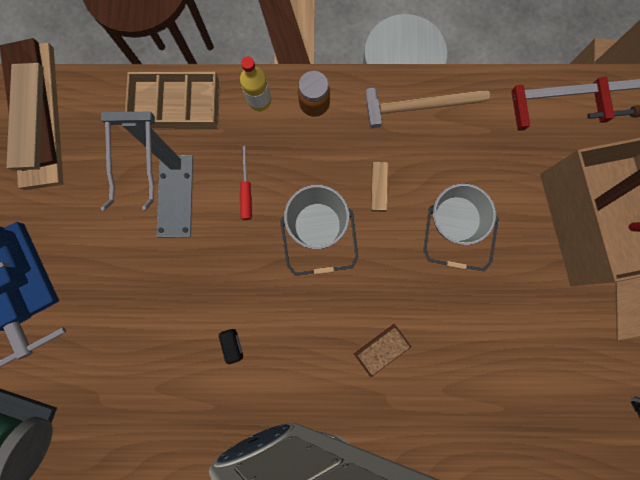

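The scene view shows the tall kettle at about (343,245) with its roller near (305,206), and the squat one at (205,350). The prong tips are near (472,106) and (501,89). In the top view the tall kettle is at (317,217) with its roller at (323,270), and the tips are at (103,207) and (145,207).

```bash
cat > h.py <<'E'
import numpy as np,cv2
from rig import *
C={n:{k:np.array(v) for k,v in get_calibration(n).items() if k in "KRt"} for n in("scene","top")}
def ray(n,p):
    c=C[n]; d=c["R"].T@np.linalg.solve(c["K"],[p[0],p[1],1.]); return -c["R"].T@c["t"],d
def plane(n,p,z):
    o,d=ray(n,p); return o+d*(z-o[2])/d[2]
def tri(a,b):
    o1,d1=ray("scene",a);o2,d2=ray("top",b)
    s=np.linalg.lstsq(np.c_[d1,-d2],o2-o1,rcond=None)[0]
    p,q=o1+s[0]*d1,o2+s[1]*d2; return ((p+q)/2).round(1),round(float(np.linalg.norm(p-q)),1)
def proj(n,X):
    c=C[n]; v=c["K"]@(c["R"]@np.array(X,float)+c["t"]); return v[:2]/v[2]
def roller(img,near,r=22):
    hsv=cv2.cvtColor(img,cv2.COLOR_RGB2HSV); m=cv2.inRange(hsv,(8,60,170),(25,190,255))
    k=np.zeros_like(m); cv2.circle(k,tuple(int(v) for v in near),r,255,-1); m&=k
    n,l,s,c=cv2.connectedComponentsWithStats(m)
    i=1+np.argmax(s[1:,4]); return c[i],s[i].tolist()
E
python3 - <<'E'
from h import *
S=cv2.imread("pics/scene0.png")[:,:,::-1].copy();T=cv2.imread("pics/top0.png")[:,:,::-1].copy()
for a,b in (((305,206),(323,270)),((185,298),(457,265))):
    ra,sa=roller(S,a);rb,sb=roller(T,b); print("roller",ra,sa,rb,sb,tri(ra,rb))
print("tips",tri((472,106),(103,207)),tri((501,89),(103,207)),tri((472,106),(145,207)))
for p in((158,237),(191,237),(193,155)): print("foot",plane("top",p,8).round(1))
for p in((440,189),(462,174),(525,231)): print("footS",plane("scene",p,8).round(1))
def edge(p): return p
print("rim top",plane("top",(317,217),105).round(1),"rim scene",plane("scene",(344,241),105).round(1))
print("bail corners",plane("top",(290,272),95).round(1),plane("top",(355,267),95).round(1))
print("post top",tri((573,142),(128,117)))
# enlarged crops
a=cv2.resize(S[80:290,270:590],None,fx=2.4,fy=2.4,interpolation=cv2.INTER_CUBIC)[:,:780];b=cv2.resize(T[95:285,85:385],None,fx=2.6,fy=2.6,interpolation=cv2.INTER_CUBIC)
cv2.imwrite("pics/ca.png",a[:,:,::-1]);cv2.imwrite("pics/cb.png",b[:,:,::-1])
E
```

```text
roller [303.8452381  204.79761905] [296, 199, 17, 13, 84] [323.04109589 269.73972603] [314, 267, 19, 6, 73] (array([456.9, -25.6,  96.1]), 1.1)
roller [184.27272727 298.04040404] [174, 293, 21, 11, 99] [456.56060606 264.45454545] [448, 262, 18, 6, 66] (array([ 472.9, -306.2,   50.7]), 1.8)
tips (array([539.6, 330.3, 236.4]), 54.5) (array([548.8, 347.8, 259.2]), 2.1) (array([548.8, 276. , 259.2]), 1.6)
foot [536.5 343.    8. ]
foot [536.7 269.2   8. ]
foot [726.4 272.6   8. ]
footS [545.2 272.4   8. ]
footS [543.1 339.6   8. ]
footS [726.9 343.5   8. ]
rim top [562.8 -13.6 105. ] rim scene [570.7 -14.2 105. ]
bail corners [452.   40.5  95. ] [462.4 -90.4  95. ]
post top (array([710.5, 318.4, 280.3]), 30.1)
```

View pics/ca.png

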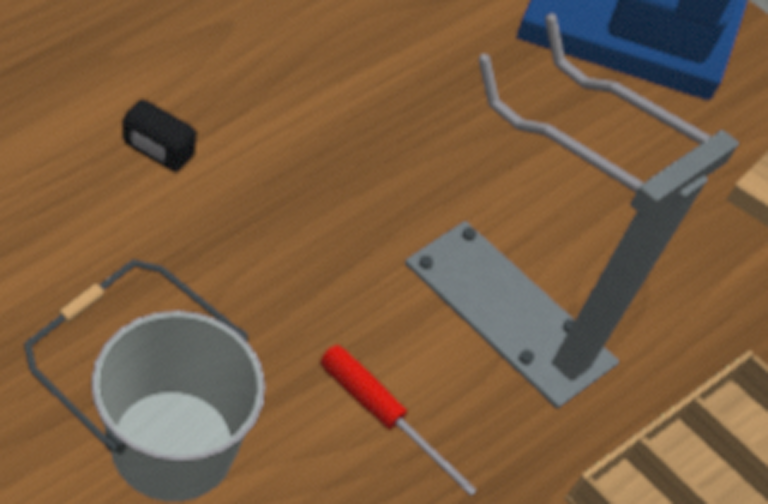

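View pics/cb.png

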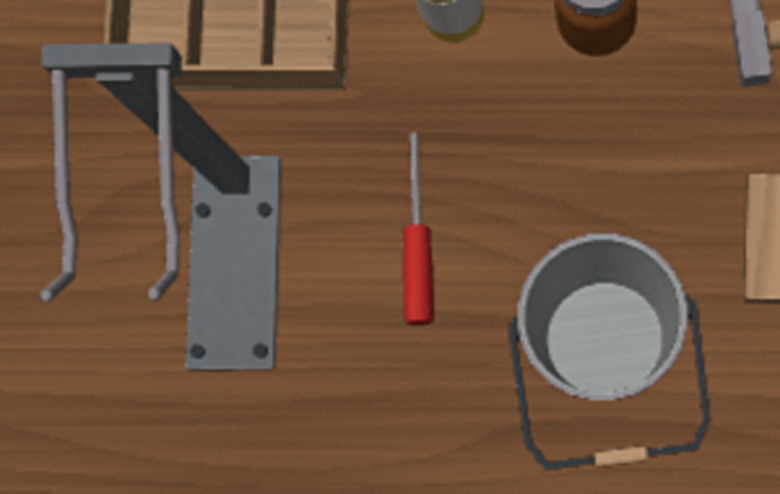

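The crops show the prong tips at scene (472,104) and (500,87), and top (102,209) and (144,208.5). The bail's top bar is tilted about 5° to the world y axis, and there's nothing tall between the kettle and the stand. I'll turn the tool and move above the roller.

```bash
python3 - <<'E'
import rig
from h import *
print([n for n in dir(rig) if not n.startswith('_')], getattr(rig,"grip_depth",None))
print("tips",tri((499.6,86.7),(102.3,208.8)),tri((471.7,103.8),(143.8,208.5)))
print("prong at post",tri((270+706/2.4,80+140/2.4),(85+58/2.6,95+70/2.6)),tri((270+640/2.4,80+187/2.4),(85+163/2.6,95+70/2.6)))
print("elbow low",tri((270+515/2.4,80+124/2.4),(85+172/2.6,95+268/2.6)))
for z in (239,): print(plane("top",(85+172/2.6,95+268/2.6),z),plane("top",(85+69/2.6,95+270/2.6),z))
E
python3 -m creep '[{"rz":-0.178,"hand":40},{"rz":-0.178,"hand":40},{"rz":-0.178,"hand":40},{"rz":-0.178,"hand":40},{"rz":-0.178,"hand":40},{"rz":-0.178,"hand":40},{"rz":-0.18,"hand":40},{"x":44,"y":21},{"x":44,"y":21},{"x":44,"y":21},{"x":44,"y":21},{"x":44,"y":21},{"x":44,"y":21},{"x":44,"y":21},{"x":44,"y":21},{"x":44,"y":21},{"x":44,"y":21},{"x":44,"y":21},{"x":44,"y":21},{"x":0}]'
```

```text
['MotionError', 'get_calibration', 'grab_frame', 'grip_depth', 'sense', 'sign_off'] 18.700000000000003
tips (array([544.9, 347.2, 262.1]), 1.8) (array([545.8, 277.2, 261.3]), 2.0)
prong at post (array([696.6, 345.9, 265.9]), 0.8) (array([697.8, 277.3, 264. ]), 0.8)
elbow low (array([579.2, 289.8, 209. ]), 10.3)
[568.76010597 273.39811951 239.        ] [567.30116776 342.78281823 239.        ]schema error: expected keys x, y, z, rx, ry, rz, hand
```

```bash
python3 -m creep '[{"x":0,"y":0,"z":0,"rx":0,"ry":0,"rz":-0.178,"hand":40},{"x":0,"y":0,"z":0,"rx":0,"ry":0,"rz":-0.178,"hand":40},{"x":0,"y":0,"z":0,"rx":0,"ry":0,"rz":-0.178,"hand":40},{"x":0,"y":0,"z":0,"rx":0,"ry":0,"rz":-0.178,"hand":40},{"x":0,"y":0,"z":0,"rx":0,"ry":0,"rz":-0.178,"hand":40},{"x":0,"y":0,"z":0,"rx":0,"ry":0,"rz":-0.178,"hand":40},{"x":0,"y":0,"z":0,"rx":0,"ry":0,"rz":-0.18,"hand":40}]'
python3 -m creep '[{"x":44,"y":21,"z":0,"rx":0,"ry":0,"rz":0,"hand":40},{"x":44,"y":21,"z":0,"rx":0,"ry":0,"rz":0,"hand":40},{"x":44,"y":21,"z":0,"rx":0,"ry":0,"rz":0,"hand":40},{"x":44,"y":21,"z":0,"rx":0,"ry":0,"rz":0,"hand":40},{"x":44,"y":21,"z":0,"rx":0,"ry":0,"rz":0,"hand":40},{"x":44,"y":21,"z":0,"rx":0,"ry":0,"rz":0,"hand":40},{"x":44,"y":21,"z":0,"rx":0,"ry":0,"rz":0,"hand":40},{"x":44,"y":21,"z":0,"rx":0,"ry":0,"rz":0,"hand":40},{"x":44,"y":21,"z":0,"rx":0,"ry":0,"rz":0,"hand":40},{"x":44,"y":21,"z":0,"rx":0,"ry":0,"rz":0,"hand":40},{"x":44,"y":21,"z":0,"rx":0,"ry":0,"rz":0,"hand":40},{"x":44,"y":21,"z":0,"rx":0,"ry":0,"rz":0,"hand":40},{"x":0,"y":0,"z":0,"rx":0,"ry":0,"rz":0,"hand":40}]'
```

```text
clock: 0.98
eef_pos: [247.7, -573.5, 230.8]
tcp_rot: [-3.141, -0.001, 1.662]
contact_force: [0.6, 0.9, -0.4]
opening: 0.465
grasp_force: 0.0
clock: 2.6
eef_pos: [454.8, -23.8, 231.1]
tcp_rot: [3.141, -0.001, 1.66]
contact_force: [-0.5, 0.4, -0.3]
opening: 0.467
grasp_force: 0.0
```

```bash
python3 -m creep '[{"x":-2,"y":2,"z":30,"rx":0,"ry":0,"rz":0,"hand":40},{"x":0,"y":0,"z":35,"rx":0,"ry":0,"rz":0,"hand":40},{"x":0,"y":0,"z":35,"rx":0,"ry":0,"rz":0,"hand":40},{"x":0,"y":0,"z":30,"rx":0,"ry":0,"rz":0,"hand":40},{"x":0,"y":0,"z":24,"rx":0,"ry":0,"rz":0,"hand":40},{"x":0,"y":0,"z":0,"rx":0,"ry":0,"rz":0,"hand":40}]'
python3 - <<'E'
from h import *
a=cv2.resize(grab_frame("scene")[130:300,230:430],None,fx=3,fy=3);b=cv2.resize(grab_frame("top")[180:320,250:390],None,fx=3,fy=3)
im=np.zeros((510,780,3),np.uint8); im[:,:450]=a[:,75:525]; im[:420,450:]=b[:,45:375]
cv2.imwrite("pics/g1.png",im[:,:,::-1]); print(sense()["eef_pos"],sense()["contact_force"])
E
```

```text
clock: 3.35
eef_pos: [454.5, -28.7, 75.9]
tcp_rot: [-3.138, -0.0, 1.655]
contact_force: [0.4, -0.0, 0.4]
opening: 0.471
grasp_force: 0.0
[456.26083231 -28.5940845   77.68763585] [0.4772403  0.64798881 0.38964936]
```

View pics/g1.png

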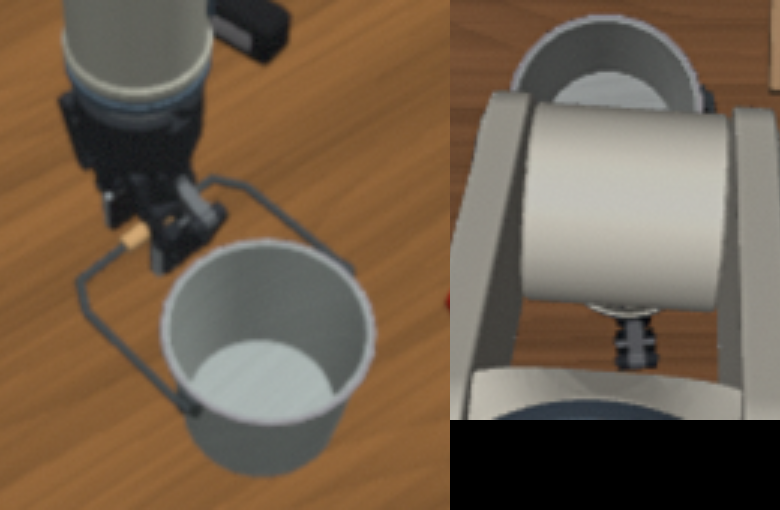

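The fingers straddle the bar: the roller shows between them at (135,235) and they clear the rim. I'll close the gripper.

```bash
python3 -m creep '[{"x":0,"y":0,"z":0,"rx":0,"ry":0,"rz":0,"hand":4},{"x":0,"y":0,"z":0,"rx":0,"ry":0,"rz":0,"hand":4},{"x":0,"y":0,"z":0,"rx":0,"ry":0,"rz":0,"hand":4},{"x":0,"y":0,"z":0,"rx":0,"ry":0,"rz":0,"hand":4},{"x":0,"y":0,"z":0,"rx":0,"ry":0,"rz":0,"hand":4},{"x":0,"y":0,"z":0,"rx":0,"ry":0,"rz":0,"hand":4}]' 40; python3 - <<'E'
import numpy as np
r=110;a=np.radians(np.arange(0,91,7.5))
print(np.c_[r*(1-np.cos(a)),r*np.sin(a)].round(1).tolist()); print(np.diff(np.c_[r*(1-np.cos(a)),-r*np.sin(a)],axis=0).round(1).tolist())
E
```

```text
clock: 4.2
eef_pos: [456.1, -28.1, 77.4]
tcp_rot: [-3.141, 0.0, 1.656]
contact_force: [-2.8, -1.0, 5.7]
opening: 0.121
grasp_force: 39.2
[[0.0, 0.0], [0.9, 14.4], [3.7, 28.5], [8.4, 42.1], [14.7, 55.0], [22.7, 67.0], [32.2, 77.8], [43.0, 87.3], [55.0, 95.3], [67.9, 101.6], [81.5, 106.3], [95.6, 109.1], [110.0, 110.0]]
[[0.9, -14.4], [2.8, -14.1], [4.6, -13.6], [6.4, -12.9], [8.0, -12.0], [9.5, -10.8], [10.8, -9.5], [12.0, -8.0], [12.9, -6.4], [13.6, -4.6], [14.1, -2.8], [14.4, -0.9]]
```

```bash
python3 -m creep '[{"x":0,"y":0.9,"z":-14.4,"rx":0,"ry":0,"rz":0,"hand":4},{"x":0,"y":2.8,"z":-14.1,"rx":0,"ry":0,"rz":0,"hand":4},{"x":0,"y":4.6,"z":-13.6,"rx":0,"ry":0,"rz":0,"hand":4},{"x":0,"y":6.4,"z":-12.9,"rx":0,"ry":0,"rz":0,"hand":4},{"x":0,"y":0,"z":0,"rx":0,"ry":0,"rz":0,"hand":4},{"x":0,"y":0,"z":0,"rx":0,"ry":0,"rz":0,"hand":4}]'
python3 -m creep '[{"x":0,"y":8,"z":-12,"rx":0,"ry":0,"rz":0,"hand":4},{"x":0,"y":9.5,"z":-10.8,"rx":0,"ry":0,"rz":0,"hand":4},{"x":0,"y":10.8,"z":-9.5,"rx":0,"ry":0,"rz":0,"hand":4},{"x":0,"y":12,"z":-8,"rx":0,"ry":0,"rz":0,"hand":4},{"x":0,"y":0,"z":0,"rx":0,"ry":0,"rz":0,"hand":4},{"x":0,"y":0,"z":0,"rx":0,"ry":0,"rz":0,"hand":4}]'
```

```text
clock: 4.95
eef_pos: [470.5, -26.8, 132.1]
tcp_rot: [-3.141, -0.0, 1.656]
contact_force: [-2.8, -0.3, 0.1]
opening: 0.124
grasp_force: 39.0
clock: 5.7
eef_pos: [511.7, -23.3, 173.6]
tcp_rot: [-3.142, -0.0, 1.656]
contact_force: [-6.4, 0.5, 11.2]
opening: 0.125
grasp_force: 40.0
```

```bash
python3 -m creep '[{"x":0,"y":0,"z":-2,"rx":0,"ry":0,"rz":0,"hand":4},{"x":0,"y":12.9,"z":-6.4,"rx":0,"ry":0,"rz":0,"hand":4},{"x":0,"y":13.6,"z":-4.6,"rx":0,"ry":0,"rz":0,"hand":4},{"x":0,"y":0,"z":0,"rx":0,"ry":0,"rz":0,"hand":4},{"x":0,"y":0,"z":0,"rx":0,"ry":0,"rz":0,"hand":4}]'
python3 - <<'E'
from h import *
a=cv2.resize(grab_frame("scene")[100:300,230:430],None,fx=3,fy=3)
cv2.imwrite("pics/g2.png",a[:,:,::-1]); print(sense()["eef_pos"],sense()["contact_force"])
E
```

```text
clock: 6.32
eef_pos: [538.3, -21.3, 186.2]
tcp_rot: [3.141, 0.0, 1.656]
contact_force: [-0.6, -1.1, 5.8]
opening: 0.122
grasp_force: 39.6
[538.07699458 -21.32681457 186.14595087] [-1.00722036 -0.64405835  5.31599745]
```

View pics/g2.png

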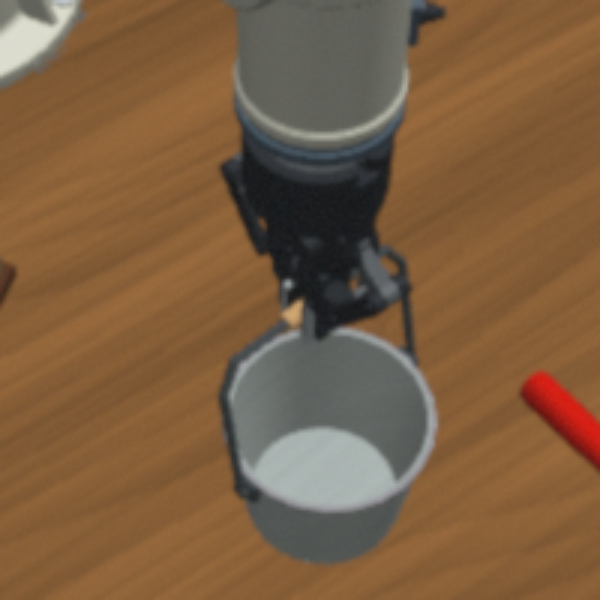

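The bail is about 75° up and gripped at the roller (290,312). The kettle is standing level. I'll finish the swing.

```bash
python3 -m creep '[{"x":0,"y":9,"z":-2,"rx":0,"ry":0,"rz":0,"hand":4},{"x":0,"y":9,"z":-1.5,"rx":0,"ry":0,"rz":0,"hand":4},{"x":0,"y":9,"z":-0.5,"rx":0,"ry":0,"rz":0,"hand":4},{"x":0,"y":0,"z":0,"rx":0,"ry":0,"rz":0,"hand":4},{"x":0,"y":0,"z":0,"rx":0,"ry":0,"rz":0,"hand":4},{"x":0,"y":0,"z":0,"rx":0,"ry":0,"rz":0,"hand":4},{"x":0,"y":0,"z":0,"rx":0,"ry":0,"rz":0,"hand":4}]'
```

```text
clock: 7.25
eef_pos: [564.2, -18.9, 189.6]
tcp_rot: [-3.141, -0.0, 1.656]
contact_force: [0.2, 0.6, -4.4]
opening: 0.125
grasp_force: 38.7
```

The weight is starting to come onto the tool with the bail upright. I'll lift and turn to match the stand's yaw.

```bash
python3 -m creep '[{"x":0,"y":0,"z":-3,"rx":0,"ry":0,"rz":0,"hand":4},{"x":0,"y":0,"z":-7,"rx":0,"ry":0,"rz":0,"hand":4},{"x":0,"y":0,"z":-12,"rx":0,"ry":0,"rz":0.015,"hand":4},{"x":0,"y":0,"z":-15,"rx":0,"ry":0,"rz":0.02,"hand":4},{"x":0,"y":0,"z":-15,"rx":0,"ry":0,"rz":0.02,"hand":4},{"x":0,"y":0,"z":-15,"rx":0,"ry":0,"rz":0.02,"hand":4},{"x":0,"y":0,"z":-15,"rx":0,"ry":0,"rz":0.01,"hand":4},{"x":0,"y":0,"z":-12,"rx":0,"ry":0,"rz":0,"hand":4},{"x":0,"y":0,"z":-6,"rx":0,"ry":0,"rz":0,"hand":4},{"x":0,"y":0,"z":0,"rx":0,"ry":0,"rz":0,"hand":4},{"x":0,"y":0,"z":0,"rx":0,"ry":0,"rz":0,"hand":4}]'
python3 -m creep '[{"x":5,"y":-2,"z":0,"rx":0,"ry":0,"rz":0,"hand":4},{"x":10,"y":-4,"z":0,"rx":0,"ry":0,"rz":0,"hand":4},{"x":15,"y":-5,"z":0,"rx":0,"ry":0,"rz":0,"hand":4},{"x":20,"y":-6,"z":0,"rx":0,"ry":0,"rz":0,"hand":4},{"x":20,"y":-7,"z":0,"rx":0,"ry":0,"rz":0,"hand":4},{"x":20,"y":-7,"z":0,"rx":0,"ry":0,"rz":0,"hand":4},{"x":20,"y":-7,"z":0,"rx":0,"ry":0,"rz":0,"hand":4},{"x":20,"y":-7,"z":0,"rx":0,"ry":0,"rz":0,"hand":4},{"x":20,"y":-7,"z":0,"rx":0,"ry":0,"rz":0,"hand":4},{"x":20,"y":-7,"z":0,"rx":0,"ry":0,"rz":0,"hand":4},{"x":20,"y":-7,"z":0,"rx":0,"ry":0,"rz":0,"hand":4},{"x":20,"y":-7,"z":0,"rx":0,"ry":0,"rz":0,"hand":4},{"x":20,"y":-7,"z":0,"rx":0,"ry":0,"rz":0,"hand":4},{"x":20,"y":-7,"z":0,"rx":0,"ry":0,"rz":0,"hand":4},{"x":20,"y":-7,"z":0,"rx":0,"ry":0,"rz":0,"hand":4},{"x":20,"y":-5,"z":0,"rx":0,"ry":0,"rz":0,"hand":4},{"x":20,"y":-3,"z":0,"rx":0,"ry":0,"rz":0,"hand":4},{"x":12,"y":-2,"z":0,"rx":0,"ry":0,"rz":0,"hand":4},{"x":6,"y":0,"z":0,"rx":0,"ry":0,"rz":0,"hand":4},{"x":2,"y":0,"z":0,"rx":0,"ry":0,"rz":0,"hand":4}]'
python3 -m creep '[{"x":0,"y":0,"z":0,"rx":0,"ry":0,"rz":0,"hand":4},{"x":0,"y":0,"z":0,"rx":0,"ry":0,"rz":0,"hand":4},{"x":0,"y":0,"z":0,"rx":0,"ry":0,"rz":0,"hand":4},{"x":0,"y":0,"z":0,"rx":0,"ry":0,"rz":0,"hand":4}]'
python3 - <<'E'
from h import *
g=grab_frame("scene");t=grab_frame("top")
im=np.zeros((560,800,3),np.uint8); im[:560,:440]=cv2.resize(g[0:280,380:600],None,fx=2,fy=2); im[:480,440:]=cv2.resize(t[60:300,60:240],None,fx=2,fy=2)
cv2.imwrite("pics/g3.png",im[:,:,::-1]); print(sense()["eef_pos"])
E
```

```text
clock: 8.62
eef_pos: [564.1, -18.9, 289.0]
tcp_rot: [-3.141, -0.0, 1.571]
contact_force: [-0.1, -0.5, -3.9]
opening: 0.122
grasp_force: 38.7
clock: 11.12
eef_pos: [460.5, 311.2, 289.5]
tcp_rot: [-3.142, 0.0, 1.571]
contact_force: [-1.1, 0.1, -3.1]
opening: 0.124
grasp_force: 38.7
clock: 11.62
eef_pos: [460.5, 310.9, 289.6]
tcp_rot: [3.142, 0.0, 1.571]
contact_force: [0.1, -0.4, -4.2]
opening: 0.12
grasp_force: 38.7
[460.42568532 311.02212615 289.62167661]
```

View pics/g3.png

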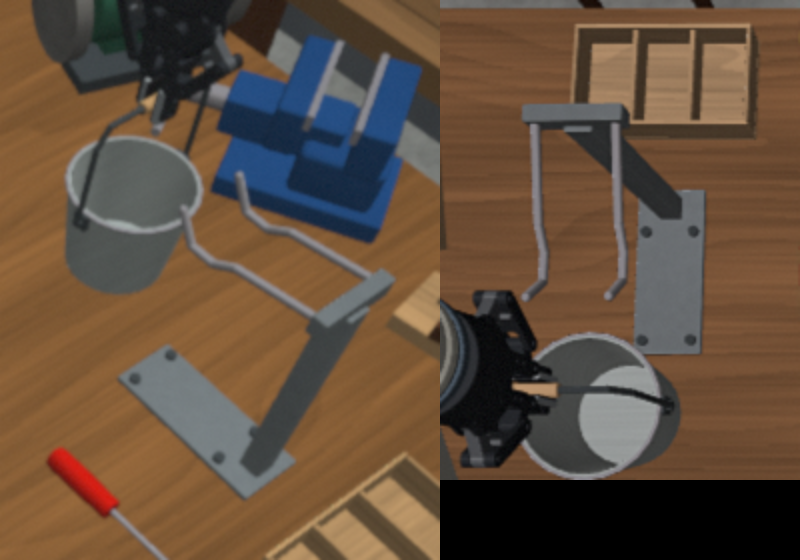

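The kettle hangs level in front of the prongs, roller at (150,102) in the scene half. The tips, at (185,212) and (240,178), lie ahead and between the bail and the rim. I'll advance over the tips, then lower.

```bash
python3 -m creep '[{"x":0,"y":4,"z":0,"rx":0,"ry":0,"rz":0,"hand":4},{"x":0,"y":8,"z":0,"rx":0,"ry":0,"rz":0,"hand":4},{"x":0,"y":12,"z":0,"rx":0,"ry":0,"rz":0,"hand":4},{"x":0,"y":12,"z":0,"rx":0,"ry":0,"rz":0,"hand":4},{"x":0,"y":12,"z":0,"rx":0,"ry":0,"rz":0,"hand":4},{"x":0,"y":12,"z":0,"rx":0,"ry":0,"rz":0,"hand":4},{"x":0,"y":12,"z":0,"rx":0,"ry":0,"rz":0,"hand":4},{"x":0,"y":12,"z":0,"rx":0,"ry":0,"rz":0,"hand":4},{"x":0,"y":12,"z":0,"rx":0,"ry":0,"rz":0,"hand":4},{"x":0,"y":12,"z":0,"rx":0,"ry":0,"rz":0,"hand":4},{"x":0,"y":8,"z":0,"rx":0,"ry":0,"rz":0,"hand":4},{"x":0,"y":4,"z":0,"rx":0,"ry":0,"rz":0,"hand":4},{"x":0,"y":0,"z":0,"rx":0,"ry":0,"rz":0,"hand":4},{"x":0,"y":0,"z":0,"rx":0,"ry":0,"rz":0,"hand":4},{"x":0,"y":0,"z":0,"rx":0,"ry":0,"rz":0,"hand":4}]'
python3 -m creep '[{"x":0,"y":0,"z":6,"rx":0,"ry":0,"rz":0,"hand":4},{"x":0,"y":0,"z":10,"rx":0,"ry":0,"rz":0,"hand":4},{"x":0,"y":0,"z":10,"rx":0,"ry":0,"rz":0,"hand":4},{"x":0,"y":0,"z":10,"rx":0,"ry":0,"rz":0,"hand":4},{"x":0,"y":0,"z":8,"rx":0,"ry":0,"rz":0,"hand":4},{"x":0,"y":0,"z":4,"rx":0,"ry":0,"rz":0,"hand":4},{"x":0,"y":0,"z":0,"rx":0,"ry":0,"rz":0,"hand":4},{"x":0,"y":0,"z":0,"rx":0,"ry":0,"rz":0,"hand":4}]'
python3 - <<'E'
from h import *
g=grab_frame("scene");t=grab_frame("top")
im=np.zeros((600,800,3),np.uint8); im[:600,:440]=cv2.resize(g[0:200,430:577],(440,600)); im[:480,440:]=cv2.resize(t[60:300,60:240],None,fx=2,fy=2)
cv2.imwrite("pics/g4.png",im[:,:,::-1]); print(sense()["eef_pos"],sense()["contact_force"])
E
```

```text
clock: 13.6
eef_pos: [580.1, 311.2, 289.7]
tcp_rot: [-3.141, -0.0, 1.571]
contact_force: [0.1, -0.3, -3.4]
opening: 0.123
grasp_force: 38.7
clock: 14.6
eef_pos: [580.6, 311.2, 242.0]
tcp_rot: [3.141, -0.0, 1.571]
contact_force: [-0.6, 1.2, -3.3]
opening: 0.121
grasp_force: 38.7
[580.54864071 311.25551448 242.00643127] [-2.44937799e-03  1.92915557e-01 -3.75447701e+00]
```

View pics/g4.png

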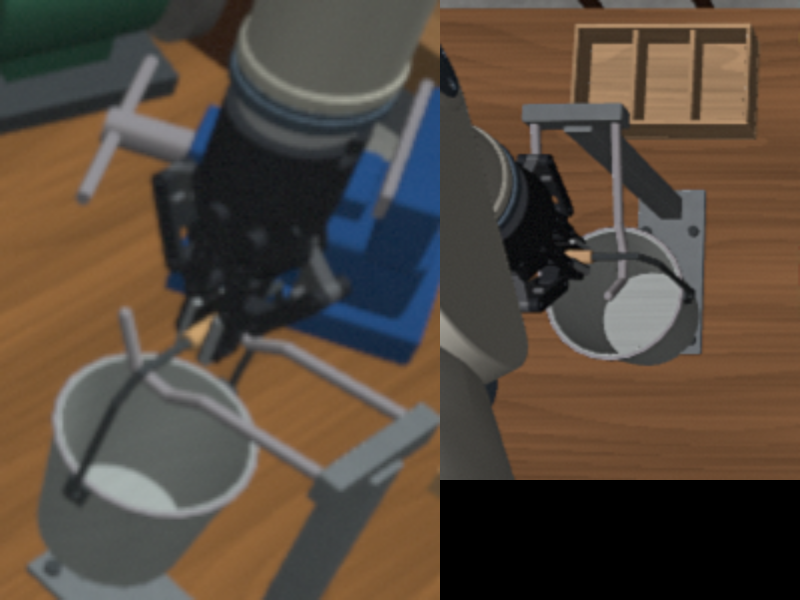

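The bar crosses both prongs behind the tips. In the scene half the roller is at (200,330) and the near tip at (125,315). In the top half the bar is at row 257 and the front kink of the seat at row 280. I'll lower in small steps.

```bash
for i in 1; do python3 -m creep '[{"x":0,"y":0,"z":5,"rx":0,"ry":0,"rz":0,"hand":4},{"x":0,"y":0,"z":5,"rx":0,"ry":0,"rz":0,"hand":4},{"x":0,"y":0,"z":4,"rx":0,"ry":0,"rz":0,"hand":4},{"x":0,"y":0,"z":0,"rx":0,"ry":0,"rz":0,"hand":4},{"x":0,"y":0,"z":0,"rx":0,"ry":0,"rz":0,"hand":4}]'; done
python3 -m creep '[{"x":0,"y":0,"z":2,"rx":0,"ry":0,"rz":0,"hand":4},{"x":0,"y":0,"z":0,"rx":0,"ry":0,"rz":0,"hand":4},{"x":0,"y":0,"z":0,"rx":0,"ry":0,"rz":0,"hand":4}]'
```

```text
clock: 15.32
eef_pos: [580.4, 311.2, 227.6]
tcp_rot: [-3.142, -0.0, 1.571]
contact_force: [-0.1, 0.1, -3.6]
opening: 0.123
grasp_force: 38.7
clock: 15.7
eef_pos: [580.4, 311.1, 225.6]
tcp_rot: [3.141, -0.0, 1.571]
contact_force: [0.2, -0.1, -3.8]
opening: 0.127
grasp_force: 38.7
```

```bash
python3 -m creep '[{"x":0,"y":0,"z":1.5,"rx":0,"ry":0,"rz":0,"hand":4},{"x":0,"y":0,"z":0,"rx":0,"ry":0,"rz":0,"hand":4},{"x":0,"y":0,"z":0,"rx":0,"ry":0,"rz":0,"hand":4}]'
python3 -m creep '[{"x":0,"y":0,"z":1.5,"rx":0,"ry":0,"rz":0,"hand":4},{"x":0,"y":0,"z":0,"rx":0,"ry":0,"rz":0,"hand":4},{"x":0,"y":0,"z":0,"rx":0,"ry":0,"rz":0,"hand":4}]'
```

```text
clock: 16.08
eef_pos: [580.7, 311.2, 224.7]
tcp_rot: [3.141, -0.0, 1.571]
contact_force: [0.1, -1.0, 2.8]
opening: 0.125
grasp_force: 39.4
clock: 16.45
eef_pos: [580.9, 311.3, 224.4]
tcp_rot: [3.14, -0.001, 1.571]
contact_force: [-3.6, -2.6, 11.9]
opening: 0.124
grasp_force: 40.3
```

Contact came at TCP z of about 225, so the bar is at about 242, which is the seat height. I'll ease off, release and look.

```bash
python3 -m creep '[{"x":0,"y":0,"z":-1.5,"rx":0,"ry":0,"rz":0,"hand":4},{"x":0,"y":0,"z":0,"rx":0,"ry":0,"rz":0,"hand":14},{"x":0,"y":0,"z":0,"rx":0,"ry":0,"rz":0,"hand":20},{"x":0,"y":0,"z":0,"rx":0,"ry":0,"rz":0,"hand":30},{"x":0,"y":0,"z":0,"rx":0,"ry":0,"rz":0,"hand":40},{"x":0,"y":0,"z":0,"rx":0,"ry":0,"rz":0,"hand":40},{"x":0,"y":0,"z":0,"rx":0,"ry":0,"rz":0,"hand":40},{"x":0,"y":0,"z":0,"rx":0,"ry":0,"rz":0,"hand":40}]'
python3 - <<'E'
from h import *
g=grab_frame("scene")
cv2.imwrite("pics/g5.png",cv2.resize(g[0:200,430:577],(440,600))[:,:,::-1])
E
```

```text
clock: 17.45
eef_pos: [580.4, 311.2, 224.1]
tcp_rot: [-3.142, -0.0, 1.571]
contact_force: [0.1, -0.8, -0.1]
opening: 0.468
grasp_force: 0.0
```

View pics/g5.png

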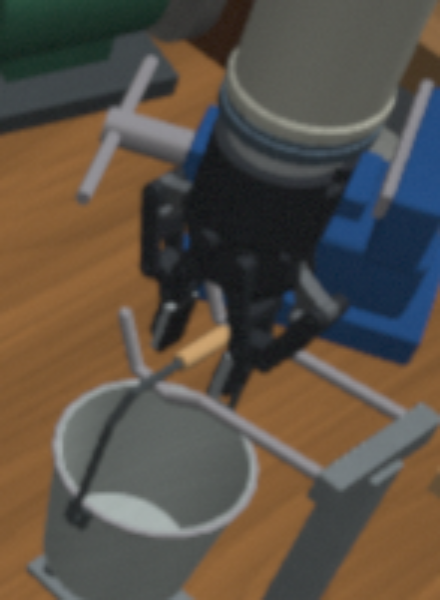

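The gripper is open and the bail rests on the prongs behind the tips, with the wire crossing the near prong at about (150,380). I'll back straight up and check.

```bash
python3 -m creep '[{"x":0,"y":0,"z":-5,"rx":0,"ry":0,"rz":0,"hand":40},{"x":0,"y":0,"z":-10,"rx":0,"ry":0,"rz":0,"hand":40},{"x":0,"y":0,"z":-15,"rx":0,"ry":0,"rz":0,"hand":40},{"x":0,"y":0,"z":-20,"rx":0,"ry":0,"rz":0,"hand":40},{"x":0,"y":0,"z":-25,"rx":0,"ry":0,"rz":0,"hand":40},{"x":0,"y":0,"z":-25,"rx":0,"ry":0,"rz":0,"hand":40},{"x":0,"y":-30,"z":-20,"rx":0,"ry":0,"rz":0,"hand":40},{"x":0,"y":-40,"z":0,"rx":0,"ry":0,"rz":0,"hand":40},{"x":0,"y":-40,"z":0,"rx":0,"ry":0,"rz":0,"hand":40},{"x":0,"y":-40,"z":0,"rx":0,"ry":0,"rz":0,"hand":40},{"x":0,"y":0,"z":0,"rx":0,"ry":0,"rz":0,"hand":40},{"x":0,"y":0,"z":0,"rx":0,"ry":0,"rz":0,"hand":40},{"x":0,"y":0,"z":0,"rx":0,"ry":0,"rz":0,"hand":40},{"x":0,"y":0,"z":0,"rx":0,"ry":0,"rz":0,"hand":40}]'
python3 - <<'E'
from h import *
g=grab_frame("scene");t=grab_frame("top")
im=np.zeros((600,800,3),np.uint8); im[:600,:440]=cv2.resize(g[50:250,430:577],(440,600)); im[:480,440:]=cv2.resize(t[60:300,60:240],None,fx=2,fy=2)
cv2.imwrite("pics/g6.png",im[:,:,::-1])
E
```

```text
clock: 19.25
eef_pos: [431.1, 311.1, 343.9]
tcp_rot: [-3.141, 0.0, 1.57]
contact_force: [-0.1, -0.2, -0.4]
opening: 0.468
grasp_force: 0.0
```

View pics/g6.png

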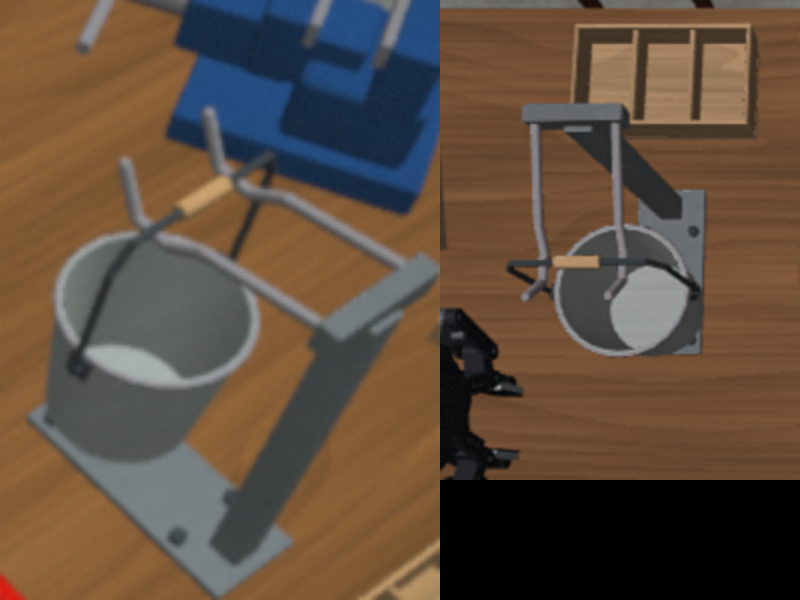

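The bail lies across both prongs behind their tips, with the roller centred between them at (577,262) in the top half. The kettle hangs still, well above the foot, and the robot is clear, so I'll hand it in.

```bash
python3 -c "
from rig import *
print(sign_off())"
```

```text
the job is handed in; nothing more can be done
None
```

The tall kettle hangs by its bail across both prongs behind their tips, clear of the bench; the arm never went near the squat kettle, the robot is clear, and I handed the job in at about 19 s (no verdict was shown).

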